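# Tip used vials into the discard bin under a low shelf

### The arm

A 6-joint arm with a two-finger parallel gripper is mounted at the origin on a cart in front of the work surface, level with it; the furniture and walls round the work are solid. World frame = base frame: x ahead of the robot, y to its left, z up, the work surface at z = 0. Lengths are in m, angles in rad, forces in N, time in s.
With the tool pointing down it reaches from about 0.375 to 0.9 m from the base axis. Payload 3.1 kg.
Tool frame: the origin (TCP) lies at the very end of the fingers, on their centre line; the grasp point (between the pads) lies env.grip_depth behind it (env.grip_depth is the distance from the TCP to the grasp point, in m); z points along the fingers, y is the line along which they close (so a half turn about z gives the same grasp; the last joint's range is limited). The gripper opens to 87 mm and grips with 3 to 60 N. Pads are 19 mm wide; open, the fingers measure 117 mm over their backs; the gripper's body (75 mm by 190 mm) begins 51 mm behind the grasp point.
Start: joints at [-1.371, 0.527, 1.433, -0, 1.181, -0.178], TCP at [0.231, -0.581, 0.223] pointing down, gripper open.
Joint ranges: [-3.08, 3.08], [-0.75, 2.2], [0.22, 2.44], [-1.43, 4.57], [0, 2.65], [-2.85, 2.85]. Speed limits (rad/s): [2.79, 2.79, 3.14, 3.14, 3.14, 3.14].

### API

Orientations are given as a unit quaternion [w, x, y, z].
In Python, from plant import env, vision, status, hand_in gives the robot as it stands (env), with the cameras (vision), the job as plain functions and the readings (status).
- The arm moves only by the shell command python3 shift.py [FORCE], which reads ROWS from standard input. ROWS is a JSON object with one list for each field, all of the same length, 1 to 5, a row being the entries at one place: ax, ay, az (a rotation vector in normalised numbers (1 is pi rad)), tx, ty, tz (the shift in parts of the range, where 1.0 means 0.8 m), jaw (the finger opening in m); each row shifts and turns the commanded pose from where the row before left it, along the tool's axes as they then stand; what a row does not reach is not made up. A row lasts 1/8 s, in which the tool goes at most 0.0625 m and 0.188 rad, less where a joint would pass 70% of its speed; a pose out of reach is approached as far as the arm can. The fingers move at their own pace and stop on an object; FORCE is the grip in N (left out, the last holds). Time passes only in rows, so rows that do not move let the fingers close. It prints the time, the measured TCP pose, the force, the opening and the grip force at its end. A shift or turn number past 1, either way, is cut back to 1. Input that does not fit is refused with a message, and nothing moves.
- status.get_obs(): the state, without advancing time (a new reading comes with each control period).
- vision.capture(name): name is "side" or "top"; returns the picture (420x560x3 uint8, red, green, blue); there is no depth.
- vision.get_calibration(name): a dict with "K" (3x3 intrinsics, pixels), "R" (3x3) and "t" (3): a world point X has camera coordinates R X + t. Camera axes: x right, y down, z forward; pixel columns grow to the right and rows downward; lengths in m; the calibration is good to about 2 mm. A picture is of the moment at which its call begins. get_calibration takes no time and is no camera call.
- hand_in(): hands the job in; it is judged then, once.
The state is a dict: "t": time; "joint_pos": joint angles; "joint_velocities": joint speeds; "effort": joint torques, N m; "tool_pos": TCP position; "eef_rot": TCP orientation; "wrist_force": force on the tool from outside, world axes, zero at the start; "moment": the same for the moment, N m; "grip_width": finger opening in m; "gripper_force": force on a finger pad.
Only numpy, scipy, OpenCV 4.12 (cv2) and the standard library are available. Lean on these libraries where they do the work, as an engineer would, in place of code of your own. Each camera call takes 0.05 s, during which the arm holds its last target. There are 200 camera calls.

### The job

Carry the long-handled steel scoop with its two used vials in under the low white shelf, tip it there so that both vials tumble into the yellow discard bin, without bumping the shelf. Then set the empty scoop down upright on the open worktop, clear of the shelf and bin, and let go; leave the other things on the worktop where they are.

Things in the scene. Friction and masses are not known exactly. Their poses are not given: they have to be found in the camera images.
- scoop: loose open steel scoop, about 0.12 kg. Origin: centre of the trough's underside; x away from the handle, z up. Trough 66 mm long in x; floor 50 mm wide in y; both long sides slope out 40 degrees from level to lips at y = +-49, z = 23 mm. The vials lie along x and roll out over a long side when the scoop is rolled about x by more than about 50 degrees (70 to 80 is sure)
- scoop_grip (a point): point to grip on the handle's axis, at x = -115, y = 0, z = 62 mm in the scoop's frame, same axes. The handle is a straight blue octagonal bar, 16 mm across its flats (flats upright, level and at 45 degrees), axis level at z = 62 mm, from x = -55 to -170 mm; a bent neck joins it to the trough
- vial_a: capped glass vial with red cap, 23 mm diameter, 51 mm long, about 18 g, lying in the scoop; origin at the centre of its base, z along it toward the cap
- vial_b: the same kind of vial with green cap, lying beside the other in the scoop; origin at the centre of its base, z along it toward the cap
- riser_shelf: fixed white shelf: board 150 mm deep in x, 290 mm wide in y, 14 mm thick, underside 200 mm above the worktop, on two side panels (262 mm clear between); a carton and a tape roll lie on top. Origin: on the worktop under the board's centre; x from the front (edge at x = -75 mm, facing the robot) to the back, y to its left, z up
- discard_bin: fixed open yellow bin on the worktop under the shelf, parallel to it: 120 mm in x, 150 mm in y, 50 mm high, walls 4 mm. Origin: centre of its underside, axes as the shelf's
- kidney_dish: loose steel kidney dish, 95 x 216 x 34 mm, bystander; origin centre of underside, long in y
- tape_white: loose roll of white tape lying flat, 66 x 62 x 25 mm, bystander; origin centre of underside
- carton: loose small orange and white carton, 52 x 86 x 58 mm, bystander; origin centre of underside

How it is judged:
By the outcome, as a careful person would: the job done as asked, in the order asked, and still so for the second after the job is handed in, with the robot touching nothing.
It also fails if it takes over 64 s, if anything falls off the work surface, if the arm or the gripper's body presses on something with over 40 N, if the wrist force passes 120 N, or if a joint passes its speed limit or range.

## Working session

There is one attempt and no reset: what is moved stays moved. The work goes in short steps, Python scripts to look and compute and a shell command to move; the robot and the scene stay as the last step left them, time stands still between calls to the robot, and variables do not carry over. Pictures are saved under pics/ and viewed, at most 10 in all, crops included, and the job is handed in when it is done.

```bash
ls; mkdir -p pics
python3 - <<'E'
from plant import env, vision, status, hand_in
import cv2,numpy as np
for n in("side","top"):
    cv2.imwrite(f"pics/{n}0.png",vision.capture(n)[:,:,::-1])
    c=vision.get_calibration(n);print(n,c["K"].tolist(),np.round(c["R"],4).tolist(),c["t"])
print(env.grip_depth,status.get_obs())
E
```

```text
pics
plant.py
shift.py
side [[470.31646763810477, 0.0, 272.87677941048565], [0.0, 470.31646763810477, 208.8734942688206], [0.0, 0.0, 1.0]] [[0.9998, 0.0149, 0.0103], [0.0158, -0.4367, -0.8995], [-0.0089, 0.8995, -0.4369]] [-0.54532863  0.14381616  0.99510278]
top [[496.3314673256041, 0.0, 273.1584872306243], [0.0, 496.3314673256041, 211.94204943271384], [0.0, 0.0, 1.0]] [[0.127, -0.9919, -0.0058], [-0.9335, -0.1175, -0.3387], [0.3353, 0.0484, -0.9409]] [0.17760697 0.58206144 0.94488697]
0.0187 {'t': 0.1, 'joint_pos': array([-1.37047399e+00,  5.28368569e-01,  1.43374040e+00,  1.40132631e-06,
        1.18139079e+00, -1.78514284e-01]), 'joint_velocities': array([-0.00014572, -0.00077925, -0.00429875,  0.00134119, -0.0015133 ,
       -0.00110703]), 'effort': array([ 1.21095019e-05, -4.40986204e+01, -1.77151161e+01,  6.33723778e-02,
        5.33994043e-02, -5.25139501e-05]), 'tool_pos': array([ 0.23104039, -0.58004185,  0.22168307]), 'eef_rot': array([-9.53504302e-04,  9.82113530e-01,  1.88287294e-01, -9.74945620e-06]), 'wrist_force': array([ 0.12322768, -0.94732904,  0.17888073]), 'moment': array([0.0029805 , 0.07671253, 0.04437598]), 'gripper_force': 0.0, 'grip_width': 0.08731705409812673}
```

View pics/side0.png

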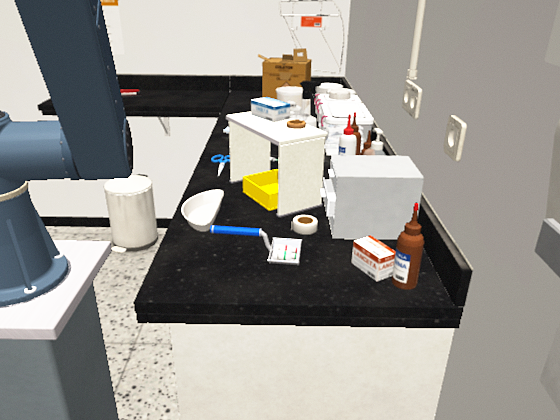

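View pics/top0.png

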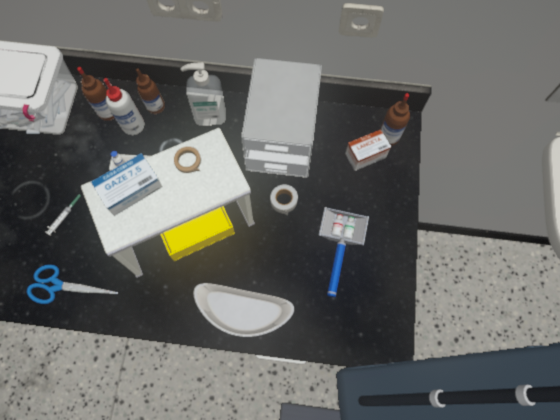

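The side view shows the shelf around (275,160), the yellow bin at (265,188), the scoop handle at (212–262,231) and its trough at (286,250). In the top view the handle runs (333,295)–(342,243), the trough is at (344,226), the bin at (198,233), the shelf at (165,190) and the dish at (243,310). I'll enlarge these for accurate pixel positions.

Run:
```python
import cv2,numpy as np
s=cv2.imread("pics/side0.png");t=cv2.imread("pics/top0.png")
def crop(im,u,v,w,h,k):
    c=cv2.resize(im[v:v+h,u:u+w],None,fx=k,fy=k,interpolation=cv2.INTER_CUBIC)
    for i in range(0,w,20): cv2.putText(c,str(u+i),(i*k,8),0,.3,(0,255,255),1);cv2.line(c,(i*k,0),(i*k,4),(0,255,255),1)
    for j in range(0,h,20): cv2.putText(c,str(v+j),(0,j*k+4),0,.3,(0,255,255),1)
    return c
cv2.imwrite("pics/zs.png",crop(s,175,100,160,118+50,3)) 
cv2.imwrite("pics/zt.png",crop(t,80,125,190,165,4)[:600])
a=crop(t,300,195,80,110,5); b=crop(s,200,215,110,60,4)
o=np.zeros((560,800,3),np.uint8);o[:550,:400]=a;o[:240,400:840]=b[:,:400];cv2.imwrite("pics/zscoop.png",o)
```

```text
(no output)
```

View pics/zs.png

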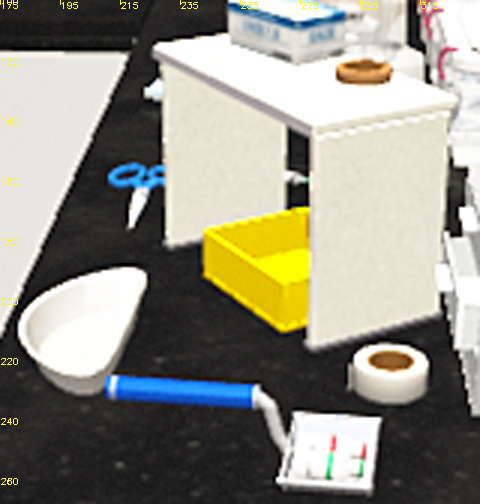

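View pics/zt.png

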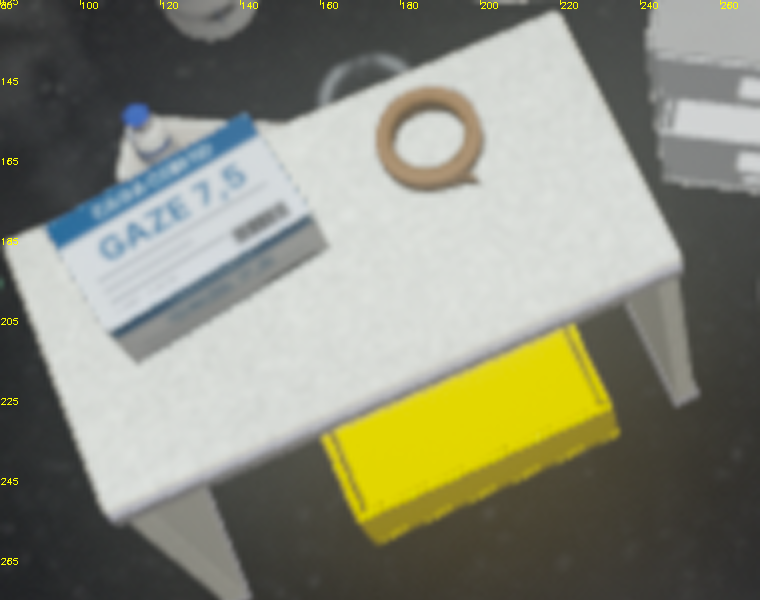

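View pics/zscoop.png

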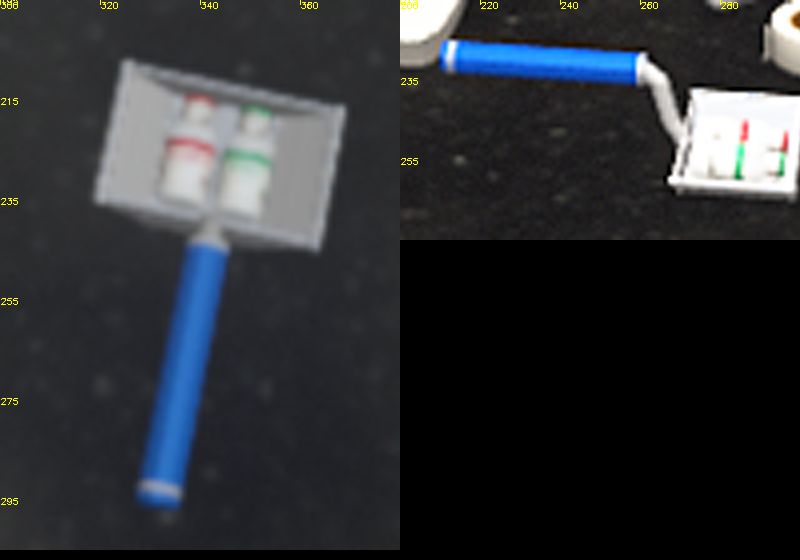

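The zooms give the handle, trough-lip, bin-rim and shelf corners in both views. I'll triangulate the shared points and fit the poses.

```bash
cat > h.py <<'E'
from plant import env, vision, status, hand_in
import numpy as np, cv2
from scipy.optimize import least_squares
from scipy.spatial.transform import Rotation as Rot
C={n:vision.get_calibration(n) for n in("side","top")}
def proj(n,X):
    c=C[n];p=(np.atleast_2d(X)@np.array(c["R"]).T+c["t"])@np.array(c["K"]).T
    return p[:,:2]/p[:,2:]
def tri(ps,pt):
    P=[np.array(C[n]["K"])@np.c_[C[n]["R"],C[n]["t"]] for n in("side","top")]
    X=cv2.triangulatePoints(P[0],P[1],np.array(ps,float).T,np.array(pt,float).T);return (X[:3]/X[3]).T
def fit(obs,x0,fz=True):
    # obs: list (cam, model pt, px)
    def w(p): return Rot.from_euler('z',p[3]).as_matrix(),p[:3]
    def f(p):
        p=p.copy(); 
        if not fz:p[2]=0
        R,t=w(p)
        return np.concatenate([proj(n,R@np.array(m)+t)[0]-q for n,m,q in obs])
    r=least_squares(f,x0,loss='soft_l1');return r.x,np.round(f(r.x).reshape(-1,2),1)
E
python3 - <<'E'
from h import *
np.set_printoptions(precision=4,suppress=True)
print(tri([(210.8,229),(260,231.8),(272.3,237),(301.7,239),(268.3,260.5),(300,263.5)],[(332,295),(341.6,243.6),(319.4,235.4),(324.8,207.4),(364,244.8),(368.8,216.4)]))
print("shelf",tri([(226.7,115),(279,144),(326.7,133.5)],[(109.5,255),(250,192.5),(220,127.5)]))
print("bin",tri([(243,177.7)],[(169.5,255)]))
sc=[("side",(-.17,0,.062),(210.8,229)),("side",(-.055,0,.062),(260,231.8)),("top",(-.17,0,.066),(332,295)),("top",(-.055,0,.066),(341.6,243.6))]
for (x,y),s,t in [((-.033,.049),(272.3,237),(319.4,235.4)),((.033,.049),(301.7,239),(324.8,207.4)),((-.033,-.049),(268.3,260.5),(364,244.8)),((.033,-.049),(300,263.5),(368.8,216.4))]:
    sc+=[("side",(x,y,.023),s),("top",(x,y,.023),t)]
print(fit(sc,np.array([.55,-.4,0,0.])))
sh=[("side",(-.075,.145,.214),(226.7,115)),("side",(-.075,-.145,.214),(279,144)),("side",(.075,-.145,.214),(326.7,133.5)),
("side",(-.075,-.145,0),(277.7,216.7)),("side",(.075,-.145,0),(321,205)),
("top",(-.075,.145,.214),(109.5,255)),("top",(-.075,-.145,.214),(250,192.5)),("top",(.075,-.145,.214),(220,127.5)),("top",(.075,.145,.214),(81,185))]
print(fit(sh,np.array([.6,0,0,0.])))
bn=[("side",(-.06,.075,.05),(243,177.7)),("side",(-.06,.075,0),(243.3,191.7)),("side",(-.06,-.075,0),(270,210.7)),("top",(-.06,.075,.05),(169.5,255)),("top",(-.06,-.075,.05),(233,226.7))]
print(fit(bn,np.array([.6,0,0,0.])))
E
```

```text
[[0.403  0.1078 0.0642]
 [0.5149 0.0971 0.0651]
 [0.5408 0.144  0.0255]
 [0.6096 0.1381 0.0245]
 [0.533  0.0435 0.0231]
 [0.6017 0.0368 0.0212]]
shelf [[0.3979 0.5289 0.214 ]
 [0.5531 0.2934 0.2053]
 [0.6797 0.372  0.2112]]
bin [[0.4494 0.4628 0.0452]]
(array([ 0.5709,  0.0911,  0.0014, -0.0986]), array([[-0.6,  0.3],
       [ 0.7,  0.8],
       [ 0.1,  0.3],
       [ 0.4, -0.7],
       [ 0.5,  0.7],
       [ 0.4, -1. ],
       [-0.9,  0.6],
       [ 0.6,  0. ],
       [-0.6, -0.7],
       [-0.9, -1. ],
       [-1.9, -1.6],
       [-0.9,  0. ]]))
(array([ 0.5379,  0.4535, -0.0021,  0.5694]), array([[-1.1,  0.4],
       [-0.4, -2.1],
       [ 0.3, -0.4],
       [-0.4,  2.4],
       [ 1.4,  1.8],
       [-3.2, -0.7],
       [ 1.1, -1.6],
       [-0. ,  0.6],
       [-0.1,  0.7]]))
(array([ 0.5402,  0.4316, -0.0015,  0.5728]), array([[-0.3, -0.9],
       [-0.3,  0.6],
       [-0.8,  0.7],
       [-0. , -0.4],
       [-0.1, -0.7]]))
```

Run:
```python
from h import *
np.set_printoptions(precision=3,suppress=True)
o=status.get_obs();q=o["joint_pos"];w,x,y,z=o["eef_rot"];M=Rot.from_quat([x,y,z,w]).as_matrix();print(M)
F=lambda j1,th,j4,j5:(Rot.from_euler('ZY',[j1,th])*Rot.from_euler('ZY',[j4,j5]))
m=F(q[0],q[1]+q[2],q[3],q[4]).as_matrix();d=m.T@M;print("resid z-rot",np.arctan2(d[1,0],d[0,0]),d[2],"j6",q[5])
off=np.arctan2(d[1,0],d[0,0])
for s4 in(1,-1):
 for roll in(75,-75):
  for th in(1.6,1.9,2.2):
   for L in (.2,):
    T=Rot.from_euler('ZX',[.569,np.radians(roll)])*Rot.from_euler('X',180,degrees=True)
    Tm=T.as_matrix();wc=np.array([.42,.378,.125])-L*Tm[:,2];j1=np.arctan2(wc[1],wc[0])
    B=(Rot.from_euler('ZY',[j1,th]).inv()*T).as_euler('ZYZ')
    if B[1]<0:B=np.array([B[0]+np.pi,-B[1],B[2]+np.pi])
    # sign conv for j6: off = c + s6*q6 ; report raw third angle
    print("s4",s4,"roll",roll,"th",th,"wc",wc,"j1",j1,"j4",s4*((B[0]+np.pi)%(2*np.pi)-np.pi),"j5",B[1],"raw6",(B[2]+np.pi)%(2*np.pi)-np.pi)
print(off)
print("dish/tape",[proj("top",[[.4,.3,.0],[.4,.2,0],[.6,.2,.0]])])
```

```text
[[ 0.929  0.37  -0.   ]
 [ 0.37  -0.929  0.002]
 [ 0.    -0.002 -1.   ]]
resid z-rot 1.3922820429815432 [-0. -0.  1.] j6 -0.17851428381335321
s4 1 roll 75 th 1.6 wc [0.524 0.215 0.177] j1 0.38971405605174897 j4 1.3001168361302682 j5 1.7361688904442851 raw6 3.066153568139419
s4 1 roll 75 th 1.9 wc [0.524 0.215 0.177] j1 0.38971405605174897 j4 1.2644703925135188 j5 1.6502070824542043 raw6 2.776458125262547
s4 1 roll 75 th 2.2 wc [0.524 0.215 0.177] j1 0.38971405605174897 j4 1.2549190818496632 j5 1.5577447005059781 raw6 2.4908019114255673
s4 1 roll -75 th 1.6 wc [0.316 0.541 0.177] j1 1.0420624995023455 j4 -1.2648867127824555 j5 2.0178879389651483 raw6 -2.978876382585262
s4 1 roll -75 th 1.9 wc [0.316 0.541 0.177] j1 1.0420624995023455 j4 -1.147684526229389 j5 1.910050225107239 raw6 -2.67540714254035
s4 1 roll -75 th 2.2 wc [0.316 0.541 0.177] j1 1.0420624995023455 j4 -1.072129947209422 j5 1.775723440926607 raw6 -2.3965899880856925
s4 -1 roll 75 th 1.6 wc [0.524 0.215 0.177] j1 0.38971405605174897 j4 -1.3001168361302682 j5 1.7361688904442851 raw6 3.066153568139419
s4 -1 roll 75 th 1.9 wc [0.524 0.215 0.177] j1 0.38971405605174897 j4 -1.2644703925135188 j5 1.6502070824542043 raw6 2.776458125262547
s4 -1 roll 75 th 2.2 wc [0.524 0.215 0.177] j1 0.38971405605174897 j4 -1.2549190818496632 j5 1.5577447005059781 raw6 2.4908019114255673
s4 -1 roll -75 th 1.6 wc [0.316 0.541 0.177] j1 1.0420624995023455 j4 1.2648867127824555 j5 2.0178879389651483 raw6 -2.978876382585262
s4 -1 roll -75 th 1.9 wc [0.316 0.541 0.177] j1 1.0420624995023455 j4 1.147684526229389 j5 1.910050225107239 raw6 -2.67540714254035
s4 -1 roll -75 th 2.2 wc [0.316 0.541 0.177] j1 1.0420624995023455 j4 1.072129947209422 j5 1.775723440926607 raw6 -2.3965899880856925
1.3922820429815432
dish/tape [array([[241.759, 290.644],
       [286.84 , 296.352],
       [296.951, 211.273]])]
```

The manual's scale: shifts go in shares of 0.8 m and turns go in shares of pi rad. Converting my numbers, -0.046 m is -0.0575, 0.038 m is 0.0475.

```bash
echo '{"ax":[0,0,0,0,0],"ay":[0,0,0,0,0],"az":[0,0,0,0,0],"tx":[0.025,0.0475,0.0475,0.0475,0.0475],"ty":[-0.03,-0.0575,-0.0575,-0.0575,-0.0575],"tz":[0,0,0,0,0],"jaw":[0.06,0.06,0.06,0.06,0.06]}' | python3 shift.py
echo '{"ax":[0,0,0,0,0],"ay":[0,0,0,0,0],"az":[0,0,0,0,0],"tx":[0.0475,0.0475,0.0475,0.0475,0.0475],"ty":[-0.0575,-0.0575,-0.0575,-0.0575,-0.0575],"tz":[0,0,0,0,0],"jaw":[0.06,0.06,0.06,0.06,0.06]}' | python3 shift.py
echo '{"ax":[0,0,0,0,0],"ay":[0,0,0,0,0],"az":[0,0.0509,0.0509,0.0503,0],"tx":[0.0475,0.025,0,0,0],"ty":[-0.0575,-0.03,0,0,0],"tz":[0,0,0,0,0],"jaw":[0.06,0.06,0.06,0.06,0.06]}' | python3 shift.py
```

```text
t: 0.72
tool_pos: [0.3142, -0.3218, 0.2223]
eef_rot: [-0.0, 0.982, 0.188, 0.0]
wrist_force: [0.8, 1.2, 0.2]
grip_width: 0.0605
gripper_force: 0.0
t: 1.35
tool_pos: [0.4058, -0.038, 0.2226]
eef_rot: [0.0, 0.982, 0.188, 0.0]
wrist_force: [1.0, -0.3, 0.1]
grip_width: 0.0599
gripper_force: 0.0
t: 1.98
tool_pos: [0.4332, 0.0469, 0.2223]
eef_rot: [-0.0, 0.999, -0.048, -0.0]
wrist_force: [0.1, -0.9, 0.3]
grip_width: 0.06
gripper_force: 0.0
```

Scaled: -0.0574 m is -0.0718, 0.0128 m is 0.016.

```bash
echo '{"ax":[0,0,0,0,0],"ay":[0,0,0,0,0],"az":[0,0,0,0,0],"tx":[0.016,0,0,0,0],"ty":[-0.0718,0,0,0,0],"tz":[0,0.05,0.0625,0.05,0],"jaw":[0.06,0.06,0.06,0.06,0.06]}' | python3 shift.py
python3 - <<'E'
from h import *
cv2.imwrite("pics/pre.png",np.hstack([cv2.resize(vision.capture("side")[170:290,180:320],None,fx=3,fy=3),cv2.resize(vision.capture("top")[180:300,290:400],None,fx=3,fy=3)])[:,:,::-1])
E
```

```text
t: 2.6
tool_pos: [0.4496, 0.1023, 0.0903]
eef_rot: [0.0, 0.999, -0.049, -0.004]
wrist_force: [0.3, 0.8, -0.1]
grip_width: 0.0601
gripper_force: 0.0
```

View pics/pre.png

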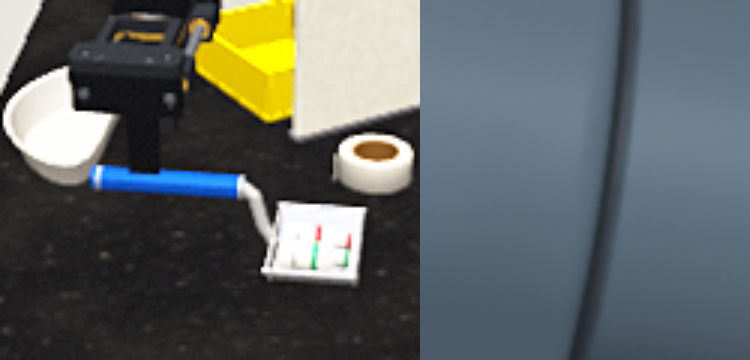

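The side picture shows the open fingers at about (228,227) over the blue handle (211–261,231), in line with it. The top view is blocked by the arm. I'll descend and grip.

Scaled: 0.016 m is 0.02, 0.015 m is 0.0188.

```bash
echo '{"ax":[0,0,0,0,0],"ay":[0,0,0,0,0],"az":[0,0,0,0,0],"tx":[0.0025,0,0,0,0],"ty":[0,0,0,0,0],"tz":[0.0188,0.02,0.0188,0,0],"jaw":[0.06,0.06,0.06,0.06,0.03]}' | python3 shift.py 45
echo '{"ax":[0,0,0,0,0],"ay":[0,0,0,0,0],"az":[0,0,0,0,0],"tx":[0,0,0,0,0],"ty":[0,0,0,0,0],"tz":[0,0,0,0,0],"jaw":[0.0,0.0,0.0,0.0,0.0]}' | python3 shift.py 45
```

```text
t: 3.32
tool_pos: [0.4546, 0.1023, 0.0472]
eef_rot: [-0.0, 0.999, -0.049, 0.001]
wrist_force: [-1.1, -0.2, 1.0]
grip_width: 0.0559
gripper_force: 0.0
t: 3.95
tool_pos: [0.4539, 0.1024, 0.0466]
eef_rot: [-0.0, 0.999, -0.05, -0.0]
wrist_force: [-0.3, -0.6, 0.3]
grip_width: 0.0152
gripper_force: 44.9
```

Scaled: -0.02 m is -0.025, -0.016 m is -0.02.

```bash
echo '{"ax":[0,0,0,0,0],"ay":[0,0,0,0,0],"az":[0,0,0,0,0],"tx":[0,0,0,0,0],"ty":[0,0,0,0,0],"tz":[-0.0075,-0.0188,-0.025,-0.02,-0.0075],"jaw":[0.0,0.0,0.0,0.0,0.0]}' | python3 shift.py
python3 - <<'E'
from h import *
cv2.imwrite("pics/lift.png",cv2.resize(vision.capture("side")[150:290,180:330],None,fx=3,fy=3)[:,:,::-1])
E
```

```text
t: 4.58
tool_pos: [0.454, 0.1023, 0.1104]
eef_rot: [-0.0, 0.999, -0.05, 0.0]
wrist_force: [-0.7, -0.2, -1.5]
grip_width: 0.0153
gripper_force: 44.9
```

View pics/lift.png

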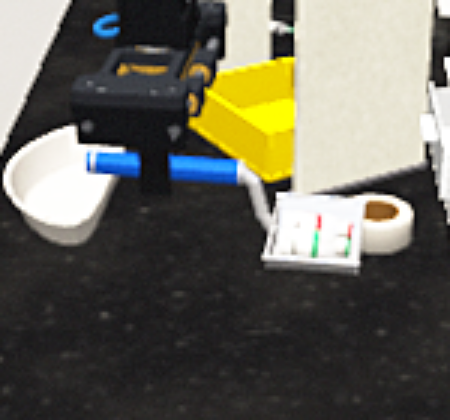

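The side crop shows the scoop hanging nearly level, clear of the worktop, with both vials in the trough (around (287,228) in full pixels). Next I carry it to the front of the shelf and turn it to the shelf's heading.

Scaled: -0.033 m is -0.0413, -0.028 m is -0.035.

```bash
echo '{"ax":[0,0,0,0,0],"ay":[0,0,0,0,0],"az":[0,0,0,0,0],"tx":[-0.0125,-0.0313,-0.0413,-0.0313,-0.0125],"ty":[-0.0113,-0.0263,-0.035,-0.0263,-0.0113],"tz":[0,0,0,0,0],"jaw":[0.0,0.0,0.0,0.0,0.0]}' | python3 shift.py
echo '{"ax":[0,0,0,0,0],"ay":[0,0,0,0,0],"az":[-0.0191,-0.0446,-0.0535,-0.0509,-0.0446],"tx":[0,0,0,0,0],"ty":[0,0,0,0,0],"tz":[0,0,0,0,0],"jaw":[0.0,0.0,0.0,0.0,0.0]}' | python3 shift.py
echo '{"ax":[0,0],"ay":[0,0],"az":[0,0],"tx":[0,0],"ty":[0,0],"tz":[0,0],"jaw":[0.0,0.0]}' | python3 shift.py
cat > st.py <<'E'
from h import *
o=status.get_obs();w,x,y,z=o["eef_rot"];M=Rot.from_quat([x,y,z,w]).as_matrix()
g=o["tool_pos"]-.0187*M[:,2]
S=Rot.from_euler('z',.5705).as_matrix()
d=S.T@(g-[.538,.4535,0]);np.set_printoptions(precision=4,suppress=True)
print("grasp in shelf",d,"tool axes in shelf (cols)\n",S.T@M,"\nj",o["joint_pos"],"F",o["wrist_force"],"t",o["t"])
E
python3 st.py
```

```text
t: 5.25
tool_pos: [0.357, 0.2009, 0.1089]
eef_rot: [0.0, 0.999, -0.048, -0.002]
wrist_force: [0.4, 0.3, -2.0]
grip_width: 0.0151
gripper_force: 44.9
t: 5.88
tool_pos: [0.3605, 0.1999, 0.1092]
eef_rot: [0.0, 0.959, 0.283, -0.0]
wrist_force: [0.1, -0.4, -2.3]
grip_width: 0.0155
gripper_force: 44.9
t: 6.12
tool_pos: [0.3603, 0.2, 0.1094]
eef_rot: [0.0, 0.96, 0.28, -0.0]
wrist_force: [-0.4, 0.3, -1.1]
grip_width: 0.015
gripper_force: 44.9
grasp in shelf [-0.2864 -0.1174  0.1281] tool axes in shelf (cols)
 [[ 1.     -0.0039 -0.0001]
 [-0.0039 -1.     -0.0001]
 [-0.0001  0.0001 -1.    ]] 
j [ 0.234   0.4634  2.0599 -0.0002  0.6183  1.2383] F [-0.4168  0.3364 -1.0863] t 6.125
```

Scaled: -0.035 m is -0.0438, -0.028 m is -0.035.

```bash
echo '{"ax":[0,0,0,0,0],"ay":[0,0,0,0,0],"az":[0,0,0,0,0],"tx":[0,0,0,0.0075,0.0175],"ty":[-0.015,-0.035,-0.0438,-0.035,-0.018],"tz":[0,-0.0025,-0.0025,-0.0025,-0.0025],"jaw":[0.0,0.0,0.0,0.0,0.0]}' | python3 shift.py
echo '{"ax":[0,0,0,0],"ay":[0,0,0,0],"az":[0,0,0,0],"tx":[0.025,0.025,0.0125,0],"ty":[0,0,0,0],"tz":[0,0,0,0],"jaw":[0.0,0.0,0.0,0.0]}' | python3 shift.py
python3 st.py
python3 - <<'E'
from h import *
cv2.imwrite("pics/entry.png",np.hstack([cv2.resize(vision.capture("side")[90:230,190:330],None,fx=2.8,fy=2.8),cv2.resize(vision.capture("top")[150:290,130:270],None,fx=2.8,fy=2.8)])[:,:,::-1])
E
```

```text
t: 6.75
tool_pos: [0.3114, 0.3108, 0.1175]
eef_rot: [0.0, 0.96, 0.281, -0.001]
wrist_force: [1.0, 0.2, -2.4]
grip_width: 0.0153
gripper_force: 44.9
t: 7.25
tool_pos: [0.3558, 0.337, 0.1174]
eef_rot: [-0.0, 0.96, 0.281, -0.0]
wrist_force: [-0.4, 0.1, -1.6]
grip_width: 0.0152
gripper_force: 44.9
grasp in shelf [-0.2163  0.0003  0.1361] tool axes in shelf (cols)
 [[ 1.     -0.0018 -0.0002]
 [-0.0018 -1.      0.0001]
 [-0.0002 -0.0001 -1.    ]] 
j [0.5297 0.5165 1.8656 0.0001 0.7597 1.5318] F [-0.3997  0.09   -1.6321] t 7.25
```

View pics/entry.png

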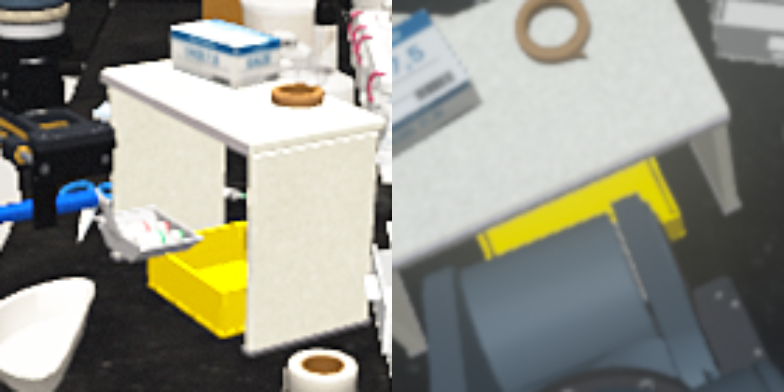

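The side crop shows the trough with both vials level in front of the bin, between rim and board. The top crop shows the wrist in front of the shelf edge. I'll enter and begin the roll.

Scaled: 0.024 m is 0.03, 0.02 m is 0.025.

```bash
echo '{"ax":[0,0,0,0,0],"ay":[0,0,0,0,0],"az":[0,0,0,0,0],"tx":[0.0125,0.025,0.03,0.0175,0.0075],"ty":[0,0,0,0,0],"tz":[0,0,0,0,0],"jaw":[0.0,0.0,0.0,0.0,0.0]}' | python3 shift.py
echo '{"ax":[0.0159,0.0318,0.0318,0.0318,0.0318],"ay":[0,0,0,0,0],"az":[0,0,0,0,0],"tx":[0,0,0,0,0],"ty":[-0.001,-0.002,-0.002,-0.002,-0.002],"tz":[0,0,0,0,0],"jaw":[0.0,0.0,0.0,0.0,0.0]}' | python3 shift.py
python3 st.py
```

```text
t: 7.98
tool_pos: [0.4188, 0.3768, 0.1174]
eef_rot: [0.0, 0.96, 0.28, -0.0]
wrist_force: [0.3, -0.1, -1.5]
grip_width: 0.0153
gripper_force: 44.9
t: 8.6
tool_pos: [0.4139, 0.3821, 0.119]
eef_rot: [-0.215, 0.935, 0.273, -0.063]
wrist_force: [-0.8, -0.5, -2.4]
grip_width: 0.0153
gripper_force: 45.0
grasp in shelf [-0.143  -0.0012  0.1358] tool axes in shelf (cols)
 [[ 1.     -0.0014  0.0004]
 [-0.0015 -0.8992  0.4375]
 [-0.0003 -0.4375 -0.8992]] 
j [0.3054 0.6283 1.7206 0.5301 0.9887 0.9675] F [-0.7698 -0.4721 -2.3736] t 8.6
```

Scaled: -0.0016 m is -0.002, 0.1 rad is 0.0318.

```bash
echo '{"ax":[0.0318,0.0318,0.0318,0.0318,0.0318],"ay":[0,0,0,0,0],"az":[0,0,0,0,0],"tx":[0,0,0,0,0],"ty":[-0.002,-0.002,-0.002,-0.002,-0.002],"tz":[0,0,0,0,0],"jaw":[0.0,0.0,0.0,0.0,0.0]}' | python3 shift.py
echo '{"ax":[0.0318,0.0318,0.0318,0.0223,0],"ay":[0,0,0,0,0],"az":[0,0,0,0,0],"tx":[0,0,0,0,0],"ty":[-0.002,-0.002,-0.002,-0.0014,0],"tz":[0,0,0,0,0],"jaw":[0.0,0.0,0.0,0.0,0.0]}' | python3 shift.py
echo '{"ax":[0,0,0,0],"ay":[0,0,0,0],"az":[0,0,0,0],"tx":[0,0,0,0],"ty":[0,0,0,0],"tz":[0,0,0,0],"jaw":[0.0,0.0,0.0,0.0]}' | python3 shift.py
python3 st.py
python3 - <<'E'
from h import *
cv2.imwrite("pics/tip.png",np.hstack([cv2.resize(vision.capture("side")[100:240,190:330],None,fx=2.8,fy=2.8),cv2.resize(vision.capture("top")[150:290,130:270],None,fx=2.8,fy=2.8)])[:,:,::-1])
E
```

```text
t: 9.22
tool_pos: [0.4111, 0.3874, 0.1235]
eef_rot: [-0.44, 0.853, 0.249, -0.128]
wrist_force: [-0.0, -0.5, -1.8]
grip_width: 0.0151
gripper_force: 45.0
t: 9.85
tool_pos: [0.4096, 0.3897, 0.1274]
eef_rot: [-0.588, 0.759, 0.221, -0.173]
wrist_force: [-0.3, -0.8, -0.8]
grip_width: 0.0151
gripper_force: 45.0
t: 10.35
tool_pos: [0.4096, 0.3902, 0.1291]
eef_rot: [-0.588, 0.758, 0.222, -0.172]
wrist_force: [0.4, -0.3, -1.2]
grip_width: 0.0153
gripper_force: 45.0
grasp in shelf [-0.1423 -0.002   0.1338] tool axes in shelf (cols)
 [[ 1.      0.0002  0.0016]
 [-0.0015 -0.2488  0.9686]
 [ 0.0006 -0.9686 -0.2488]] 
j [0.0523 0.9766 1.6633 1.0014 1.5827 0.4308] F [ 0.4471 -0.3347 -1.1892] t 10.35
```

View pics/tip.png

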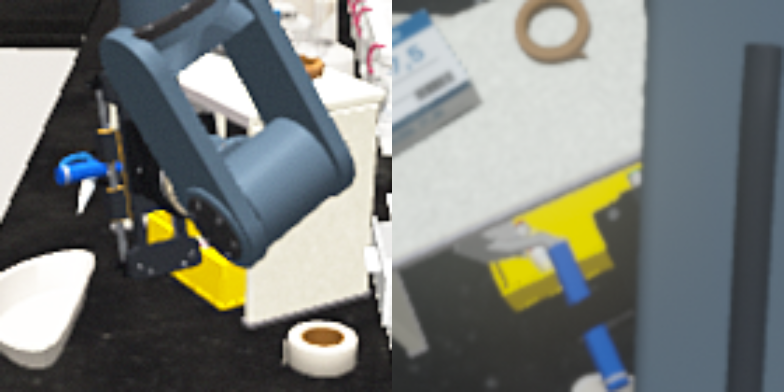

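The top crop shows the trough tipped on its left side over the bin, with the handle clear and the board untouched (forces are about zero). The vertical load fell by about 0.4–1 N, which fits both vials being out. I'll roll back level and withdraw.

Scaled: 0.0024 m is 0.003, 0.0021 m is 0.0026, -0.07 rad is -0.0223.

```bash
echo '{"ax":[-0.0223,-0.0414,-0.0477,-0.0477,-0.0477],"ay":[0,0,0,0,0],"az":[0,0,0,0,0],"tx":[0,0,0,0,0],"ty":[0.0014,0.0026,0.003,0.003,0.003],"tz":[0,0,0,0,0],"jaw":[0.0,0.0,0.0,0.0,0.0]}' | python3 shift.py
echo '{"ax":[-0.0477,-0.0477,-0.0477,-0.0382,-0.0318],"ay":[0,0,0,0,0],"az":[0,0,0,0,0],"tx":[0,0,0,0,0],"ty":[0.003,0.003,0.003,0.0024,0.002],"tz":[0,0,0,0,0],"jaw":[0.0,0.0,0.0,0.0,0.0]}' | python3 shift.py
echo '{"ax":[0,0,0,0,0],"ay":[0,0,0,0,0],"az":[0,0,0,0,0],"tx":[-0.0125,-0.0375,-0.05,-0.0438,-0.025],"ty":[0,0,0,0,0],"tz":[0,0,0,0,0],"jaw":[0.0,0.0,0.0,0.0,0.0]}' | python3 shift.py
echo '{"ax":[0],"ay":[0],"az":[0],"tx":[0],"ty":[0],"tz":[0],"jaw":[0.0]}' | python3 shift.py
python3 st.py
python3 - <<'E'
from h import *
cv2.imwrite("pics/out.png",np.hstack([cv2.resize(vision.capture("side")[100:240,190:330],None,fx=2.8,fy=2.8),cv2.resize(vision.capture("top")[150:290,130:270],None,fx=2.8,fy=2.8)])[:,:,::-1])
E
```

```text
t: 11.08
tool_pos: [0.4122, 0.3855, 0.1203]
eef_rot: [-0.314, 0.907, 0.265, -0.092]
wrist_force: [-0.2, 0.0, -1.2]
grip_width: 0.0155
gripper_force: 45.0
t: 11.7
tool_pos: [0.4161, 0.3776, 0.1161]
eef_rot: [0.002, 0.96, 0.281, -0.001]
wrist_force: [0.1, -0.2, -2.1]
grip_width: 0.0153
gripper_force: 44.9
t: 12.32
tool_pos: [0.3002, 0.3025, 0.1155]
eef_rot: [-0.0, 0.96, 0.28, -0.003]
wrist_force: [0.8, 0.3, -1.3]
grip_width: 0.0154
gripper_force: 44.9
t: 12.45
tool_pos: [0.3011, 0.3031, 0.1156]
eef_rot: [-0.0, 0.96, 0.28, -0.002]
wrist_force: [0.5, 0.7, -1.1]
grip_width: 0.0151
gripper_force: 44.9
grasp in shelf [-0.2805  0.0013  0.1343] tool axes in shelf (cols)
 [[ 1.     -0.0031 -0.0046]
 [-0.0031 -1.      0.0015]
 [-0.0046 -0.0014 -1.    ]] 
j [0.5249 0.4637 2.0155 0.002  0.6671 1.5267] F [ 0.5434  0.6914 -1.119 ] t 12.45
```

View pics/out.png

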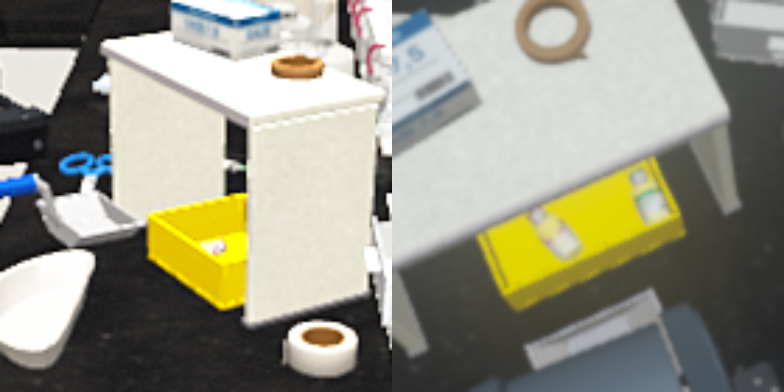

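Both vials lie in the yellow bin (top view, about (185,233) and (222,219)), and the trough is empty. I'll return to the original open spot.

Scaled: 0.035 m is 0.0438, 0.03 m is 0.0375.

```bash
echo '{"ax":[0,0,0,0,0],"ay":[0,0,0,0,0],"az":[0,0,0,0,0],"tx":[0,-0.0025,-0.0025,-0.0025,0],"ty":[0.0188,0.0375,0.0438,0.035,0.0134],"tz":[0,0,0,0,0],"jaw":[0.0,0.0,0.0,0.0,0.0]}' | python3 shift.py
echo '{"ax":[0,0,0,0,0],"ay":[0,0,0,0,0],"az":[0.0255,0.0509,0.0535,0.0509,0.0318],"tx":[0,0,0,0,0],"ty":[0,0,0,0,0],"tz":[0,0,0,0,0],"jaw":[0.0,0.0,0.0,0.0,0.0]}' | python3 shift.py
echo '{"ax":[0,0,0,0,0],"ay":[0,0,0,0,0],"az":[0,0,0,0,0],"tx":[0.0125,0.0313,0.0413,0.0313,0.0125],"ty":[0.0113,0.0263,0.035,0.0263,0.0113],"tz":[0,0,0,0,0],"jaw":[0.0,0.0,0.0,0.0,0.0]}' | python3 shift.py
echo '{"ax":[0,0,0,0,0],"ay":[0,0,0,0,0],"az":[0,0,0,0,0],"tx":[0,0,0,0,0],"ty":[0,0,0,0,0],"tz":[0.0188,0.025,0.0188,0.0075,0],"jaw":[0.0,0.0,0.0,0.0,0.0]}' | python3 shift.py
```

```text
t: 13.18
tool_pos: [0.3646, 0.2004, 0.1157]
eef_rot: [-0.0, 0.96, 0.279, 0.001]
wrist_force: [0.1, -0.2, -0.7]
grip_width: 0.0152
gripper_force: 45.0
t: 13.8
tool_pos: [0.3629, 0.2021, 0.1157]
eef_rot: [-0.0, 0.999, -0.051, 0.0]
wrist_force: [0.7, 0.1, -1.6]
grip_width: 0.0154
gripper_force: 44.9
t: 14.42
tool_pos: [0.4587, 0.1023, 0.1158]
eef_rot: [-0.0, 0.999, -0.05, 0.001]
wrist_force: [0.5, 0.2, -0.4]
grip_width: 0.0155
gripper_force: 45.0
t: 15.05
tool_pos: [0.4559, 0.1042, 0.0595]
eef_rot: [-0.0, 0.999, -0.049, -0.001]
wrist_force: [-0.6, -0.5, 0.1]
grip_width: 0.0151
gripper_force: 44.9
```

Scaled: 0.004 m is 0.005, 0.002 m is 0.0025.

```bash
echo '{"ax":[0,0,0,0,0],"ay":[0,0,0,0,0],"az":[0,0,0,0,0],"tx":[0,0,0,0,0],"ty":[0,0,0,0,0],"tz":[0.005,0.005,0.0025,0,0],"jaw":[0.0,0.0,0.0,0.0,0.0]}' | python3 shift.py
echo '{"ax":[0,0,0,0],"ay":[0,0,0,0],"az":[0,0,0,0],"tx":[0,0,0,0],"ty":[0,0,0,0],"tz":[0.0013,0.0013,0,0],"jaw":[0.0,0.0,0.0,0.0]}' | python3 shift.py
```

```text
t: 15.68
tool_pos: [0.4565, 0.104, 0.0498]
eef_rot: [-0.0, 0.999, -0.05, 0.0]
wrist_force: [0.1, 0.1, -1.4]
grip_width: 0.0151
gripper_force: 44.9
t: 16.18
tool_pos: [0.4564, 0.104, 0.0477]
eef_rot: [-0.0, 0.999, -0.05, 0.0]
wrist_force: [-0.7, -0.4, -1.6]
grip_width: 0.0152
gripper_force: 44.9
```

Scaled: 0.001 m is 0.0013, 0.0005 m is 0.0006.

```bash
echo '{"ax":[0,0,0,0],"ay":[0,0,0,0],"az":[0,0,0,0],"tx":[0,0,0,0],"ty":[0,0,0,0],"tz":[0.0013,0.0006,0,0],"jaw":[0.0,0.0,0.0,0.0]}' | python3 shift.py
for i in 1; do python3 st.py | tail -1; done
```

```text
t: 16.68
tool_pos: [0.4561, 0.1041, 0.0463]
eef_rot: [0.0, 0.999, -0.05, -0.0]
wrist_force: [-1.6, 0.0, 2.0]
grip_width: 0.0152
gripper_force: 45.0
j [-0.0152  0.6388  1.9616  0.      0.5418  1.6547] F [-1.5817  0.0448  1.9623] t 16.675
```

Scaled: 0.055 m is 0.0688, -0.015 m is -0.0188.

```bash
echo '{"ax":[0,0,0,0,0],"ay":[0,0,0,0,0],"az":[0,0,0,0,0],"tx":[0,0,0,0,0],"ty":[0,0,0,0,0],"tz":[0,0,0,0,0],"jaw":[0.02,0.03,0.05,0.06,0.06]}' | python3 shift.py 10
echo '{"ax":[0,0,0,0,0],"ay":[0,0,0,0,0],"az":[0,0,0,0,0],"tx":[0,0,0,0,0],"ty":[0,0,0,0,0],"tz":[-0.0188,-0.05,-0.0625,-0.0625,-0.0375],"jaw":[0.06,0.06,0.06,0.06,0.06]}' | python3 shift.py
echo '{"ax":[0,0,0,0,0],"ay":[0,0,0,0,0],"az":[0,0,0,0,0],"tx":[0,0,0,0,0],"ty":[0.0688,0.0688,0.0688,0.0688,0],"tz":[0,0,0,0,0],"jaw":[0.06,0.06,0.06,0.06,0.06]}' | python3 shift.py
python3 - <<'E'
from h import *
old={n:cv2.imread(f"pics/{n}0.png") for n in("side","top")}
boxes={"side":(200,215,75,30),"top":(320,235,35,65)}
for n in old:
    new=np.ascontiguousarray(vision.capture(n)[:,:,::-1])
    for im in(old[n],new):
        u,v,w,h=boxes[n];c=im[v:v+h,u:u+w].astype(int)
        m=(c[:,:,0]>110)&(c[:,:,0]-c[:,:,2]>60);y,x=np.nonzero(m)
        print(n,len(x),x.min()+u,x.max()+u,y.min()+v,y.max()+v,x.mean()+u,y.mean()+v,[round(float(y[abs(x-e)<4].mean()+v),1) for e in(x.min()+3,x.max()-3)])
    d=np.abs(new.astype(int)-old[n]).max(2)>40
    nl,_,st,ce=cv2.connectedComponentsWithStats(d.astype(np.uint8))
    print([tuple(s) for s in st[1:] if s[4]>15])
E
```

```text
t: 17.3
tool_pos: [0.4564, 0.104, 0.0462]
eef_rot: [-0.0, 0.999, -0.05, 0.0]
wrist_force: [-0.3, -0.2, -0.0]
grip_width: 0.0524
gripper_force: 0.0
t: 17.92
tool_pos: [0.4571, 0.1041, 0.2338]
eef_rot: [-0.0, 0.999, -0.05, 0.002]
wrist_force: [0.5, -0.3, -0.1]
grip_width: 0.06
gripper_force: 0.0
t: 18.55
tool_pos: [0.4348, -0.1186, 0.2314]
eef_rot: [0.001, 0.999, -0.053, 0.001]
wrist_force: [-0.4, 0.4, 0.8]
grip_width: 0.0601
gripper_force: 0.0
side 377 210 259 225 235 234.81432360742707 229.9655172413793 [228.6, 231.4]
side 378 211 260 225 235 235.79365079365078 230.18253968253967 [228.8, 231.4]
[(np.int32(14), np.int32(0), np.int32(30), np.int32(77), np.int32(1225)), (np.int32(96), np.int32(0), np.int32(24), np.int32(70), np.int32(759)), (np.int32(122), np.int32(0), np.int32(120), np.int32(101), np.int32(6416)), (np.int32(115), np.int32(76), np.int32(6), np.int32(21), np.int32(61)), (np.int32(0), np.int32(80), np.int32(133), np.int32(101), np.int32(6165)), (np.int32(194), np.int32(112), np.int32(14), np.int32(3), np.int32(39)), (np.int32(161), np.int32(117), np.int32(78), np.int32(70
[... 879 characters left out ...]
, np.int32(21), np.int32(214)), (np.int32(341), np.int32(210), np.int32(28), np.int32(6), np.int32(31)), (np.int32(336), np.int32(213), np.int32(20), np.int32(6), np.int32(31)), (np.int32(350), np.int32(223), np.int32(210), np.int32(183), np.int32(23277)), (np.int32(178), np.int32(224), np.int32(21), np.int32(20), np.int32(247)), (np.int32(328), np.int32(292), np.int32(8), np.int32(5), np.int32(23)), (np.int32(329), np.int32(335), np.int32(8), np.int32(12), np.int32(50)), (np.int32(262), np.int32(362), np.int32(83), np.int32(58), np.int32(2184)), (np.int32(430), np.int32(387), np.int32(88), np.int32(21), np.int32(1217)), (np.int32(420), np.int32(393), np.int32(9), np.int32(5), np.int32(26))]
```

```bash
python3 -c "
from plant import env, vision, status, hand_in
print(hand_in())"
```

```text
the job is handed in; nothing more can be done
None
```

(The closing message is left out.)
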